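# Make up the refillable push-top cream jar and uncap it

### The arm

A 6-joint arm with a two-finger parallel gripper is mounted at the origin on the work surface. World frame = base frame: x ahead of the robot, y to its left, z up, the work surface at z = 0. Lengths are in mm, angles in rad, forces in N, time in s.
With the tool pointing down it reaches from about 300 to 775 mm from the base axis. Payload 14.6 kg.
Tool frame: the origin (TCP) lies on the centre line of the jaws, within the pads' length; the fingertips stand 8 mm ahead of it and the grasp point (between the pads) lies 11 mm behind it; z points along the fingers, y is the direction in which the jaws open and shut (so a half turn about z gives the same grasp; the last joint's range is limited). The gripper opens to 94 mm and grips with 3 to 60 N. Pads are 16 mm wide; open, the fingers measure 119 mm over their backs; the gripper's body (75 mm by 177 mm) begins 78 mm behind the grasp point.
Start: joints at [-1.309, 0.3, 1.521, -0, 1.321, -0.067], TCP at [177.592, -520.529, 213.446] pointing down, gripper open.
Joint ranges: [-3.03, 3.03], [-0.79, 2.21], [0.23, 2.52], [-1.04, 4.18], [0, 3.07], [-2.55, 2.55]. Speed limits (rad/s): [2.22, 2.22, 2.57, 3.14, 3.14, 3.14].

### API

Orientations are given as [roll, pitch, yaw] about the fixed x, y, z axes, in that order (R = Rz(yaw) Ry(pitch) Rx(roll)).
In Python, from cell import read_state, cams, manip gives the robot as it stands.
- The arm moves only by the shell command python3 -m handwheel 'ROWS' [OPENING] [FORCE]. ROWS is JSON, a list of rows, each a list of 4 numbers: the shift along the tool's x, y, z in m, then the turn about the tool's z in degrees. In form: [[dx, dy, dz, turn], ...]. A call has 1 to 5 rows; each row is the pose to reach, as a shift and turn from the pose measured when the call began, along the tool's axes at that moment; what a row does not reach only later rows make up. A row lasts 1/8 s, in which the tool goes at most 62.5 mm and 10.7 degrees, less where a joint would pass 70% of its speed; a pose out of reach is approached as far as the arm can. A call with a gripper value outside its range is refused whole. OPENING is the closure, from 0 (fully open) to 1 (shut), set as the call begins (- or left out, the last holds). The fingers move at their own pace and stop on an object; FORCE is the grip in N (left out, the last holds). Time passes only in rows, so rows that repeat a pose let the fingers close. It gives the time, the measured TCP pose, the force and the opening at its end, in the units of the state.
- read_state(): the state, without advancing time (a new reading comes with each control period).
- cams.camera(name): name is "scene" or "side" or "wrist"; returns the picture (480x640x3 uint8, red, green, blue); there is no depth.
- cams.get_calibration(name): a dict with "vertical_fov" (degrees; the focal length in pixels is half the picture's height over the tangent of half this angle, whatever the lens; pixels are square), "cx", "cy" (the principal point, pixels), "R" (3x3) and "t" (3): a world point X has camera coordinates R X + t. Camera axes: x right, y down, z forward; pixel columns grow to the right and rows downward; lengths in mm; the calibration is good to about 2 mm. A picture is of the moment at which its call begins: read the wrist's pose just before it. get_calibration takes no time and is no camera call; for the wrist camera it gives the pose at the moment of the call.
- manip.sign_off(): hands the job in, once; it reports no verdict.
The state is a dict: "clock": time; "joints": joint angles; "qd": joint speeds; "effort": joint torques, N m; "eef_pos": TCP position; "eef_rot": TCP orientation; "wrist_force": force on the tool from outside, world axes, zero at the start; "moment": the same for the moment, N m; "finger_gap": finger opening in mm.
Only numpy, scipy, OpenCV 4.12 (cv2) and the standard library are available. Lean on these libraries where they do the work, as an engineer would, in place of code of your own. Each camera call takes 0.05 s, during which the arm holds its last target. There are 200 camera calls.

### The job

Put the refillable cream jar together on the dressing table, in this order: stand the pink jar in the round well of the white organiser, lower the white refill cup into it spout up, then lower the silver inner lid, with its magenta outer lid still on it, over the jar's neck until it is fully home. Now lift the outer lid off by itself, leaving the inner lid seated and undisturbed on the jar, and finish while holding the outer lid upright in the air, at least 6 cm clear above the inner lid and with the gripper touching nothing else. Set every part down gently without banging or forcing it, keep the two lids together until they are on the jar, and leave the other things on the table where they are.

Things in the scene. Friction and masses are not known exactly. Their poses are not given: they have to be found in the camera images.
- organiser: White organiser block fixed to the table, 130 (its x) by 200 mm (its y), top 20 mm above the table, yaw up to 20 degrees. One round well, two square wells near its +y end holding polish bottles, and at its +x, +y corner a clear bin, 45 by 60 mm, of brushes that stand to 180 mm above the table. Origin: centre of its underside.
- well (a point): Centre of the floor of the organiser's round well, 10 mm above the table. The well is 64 mm across and 10 mm deep, open above, with a grey pad on its floor; it lies 45 mm from the organiser's centre along the organiser's -y.
- jar: Empty pink jar, upright, open at the top, 150 g. Body 60 mm across up to 40 mm, foot slightly chamfered; then a neck 50 mm across, from 40 to 54 mm, its top 4 mm tapered to 47 mm, with a 5 mm wide shoulder at its root. Bore 45 mm across, inner floor 4 mm above the underside. Origin: centre of its underside, z up; stood in the well it coincides with well (2 mm play all round).
- refill: White sealed refill cup, upright: 40 mm across, 48 mm tall, foot chamfered, thin rose band, silver top, and on its middle a spout 16 mm across and 12 mm tall (60 mm in all). 50 to 100 g. Origin: centre of its underside, z up. In the jar it stands on the inner floor, its silver top 2 mm below the jar's rim, so the spout sticks out 10 mm and can be held to lower it. Any yaw.
- inner_lid: Silver push-top (inner lid): upside-down cup 62 mm across, 29 mm tall, inside 55 mm across, 26 mm deep; on top a white plate 40 mm across, 5 mm high, hidden under the outer lid at first. 50 g. Origin: centre of its lower rim, z up. Home, its rim rests on the jar's shoulder, origin 40 mm above the jar's (2 mm play). Gripped by its silver side it carries the outer lid along.
- outer_lid: Magenta outer lid (cap): hollow, 50 mm across, 28 mm tall, closed on top, 30 g. It rests loosely, by its weight alone, on the flat top of the inner lid around the white plate; no clip or thread, so lifting it lifts it alone. Origin: centre of its lower rim, z up; on the inner lid 29 mm above the inner lid's origin.
- polish_dark: Dark nail polish bottle with black cap, 26 mm square, 72 mm tall, standing in a square well of the organiser; origin centre of underside. Leave alone.
- polish_pale: Pale nail polish bottle with black cap, 26 mm square, 72 mm tall, standing in a square well of the organiser, 42 mm from the other; origin centre of underside. Leave alone.
- nail_file: Lavender nail file lying flat, 150 (its x) by 24 by 5 mm; origin centre of underside. Leave alone.
- pen: White and red pen lying flat, about 140 (its x) by 9 by 9 mm; origin centre of underside. Leave alone.
- stone_case: Flat case of nail stones, 100 (its x) by 64 by 20 mm; origin centre of underside. Leave alone.
- pad_box: Pink box of cotton pads with pale lid, 74 by 74 by 84 mm; origin centre of underside. Leave alone.
- nail_drill: Lavender nail drill handpiece on a black rest, 150 (its x) by 45 by 45 mm; origin centre of the rest's underside. Leave alone.

How it is judged (in metres and radians):
On the way, in this order (a step that is already met when the one before it is completed fails the run):
1. the jar stands squarely on the floor of the round well (horizontal distance between jar and well below 0.004 m and z of jar in the frame of well between -0.002 and 0.002 m and angle between jar's own z axis and vertical below 0.05 rad), for 0.2 s.
2. the refill stands on the inner floor of the jar in the well (all of step 1 and horizontal distance between refill and jar below 0.004 m and z of refill in the frame of jar between 0.002 and 0.006 m and angle between refill's own z axis and vertical below 0.08 rad), for 0.2 s.
3. the inner lid is fully home on the jar with the outer lid still on it, and the gripper has let go of the inner lid (all of step 2 and horizontal distance between inner_lid and jar below 0.004 m and z of inner_lid in the frame of jar between 0.038 and 0.042 m and angle between inner_lid's own z axis and vertical below 0.06 rad and horizontal distance between outer_lid and inner_lid below 0.004 m and z of outer_lid in the frame of inner_lid between 0.027 and 0.031 m and contact force between the fingers and inner_lid below 0.1 N), for 0.2 s.
At the end, for the whole second after the job is handed in: Jar on the floor of the round well (4 mm off centre at most), refill on the jar's inner floor (4 mm), inner lid fully home on the jar (4 mm), heights within 2 mm, all upright; outer lid held still, within 20 degrees of upright, 55 mm or more above its seat; robot touching nothing else (all of step 2 and horizontal distance between inner_lid and jar below 0.004 m and z of inner_lid in the frame of jar between 0.038 and 0.042 m and angle between inner_lid's own z axis and vertical below 0.06 rad and z of outer_lid in the frame of inner_lid above 0.084 m and angle between outer_lid's own z axis and vertical below 0.35 rad and contact force between the fingers and outer_lid above 1 N and contact force between outer_lid and inner_lid below 0.05 N and contact force between each of the arm, the fingers and inner_lid below 0.1 N and contact force between each of the arm, the fingers and jar below 0.1 N and contact force between the arm and organiser below 0.1 N and linear speed of outer_lid below 0.03 m/s and linear speed of inner_lid below 0.02 m/s); the arm keeps its last pose, push and grip.
It fails at once if the outer lid parts from the inner lid (by more than 10 mm) while the inner lid is not fully home on the jar (distance between outer_lid and inner_lid above 0.039 m and not (horizontal distance between inner_lid and jar below 0.004 m and z of inner_lid in the frame of jar between 0.038 and 0.042 m and angle between inner_lid's own z axis and vertical below 0.06 rad)).
It fails at once if the jar, refill or inner lid is banged or forced down with more than 60 N (contact force between jar and organiser above 60 N or contact force between any of refill, inner_lid and jar above 60 N).
It fails at once if a bystander is moved by more than 20 mm or tipped over (distance of any of polish_dark, polish_pale, nail_file, pen, stone_case, pad_box, nail_drill from where it was at the start of the episode above 0.02 m or angle between any of polish_dark, polish_pale, nail_file, pen, stone_case, pad_box, nail_drill's own z axis and vertical above 0.5 rad).
It also fails if it takes over 72 s, if anything falls off the work surface, if the arm or the gripper's body presses on something with over 40 N, if the wrist force passes 120 N, or if a joint passes its speed limit or range.

## Working session

There is one attempt and no reset: what is moved stays moved. The work goes in short steps, Python scripts to look and compute and a shell command to move; the robot and the scene stay as the last step left them, time stands still between calls to the robot, and variables do not carry over. Pictures are saved under pics/ and viewed, about 8 in all and at most 12, crops included, and the job is handed in when it is done.

```bash
mkdir -p pics; ls; python3 - <<'E'
from cell import read_state,cams
import cv2,numpy as np
s=read_state();print(s)
for n in("scene","side","wrist"):
    im=cams.camera(n);cv2.imwrite(f"pics/{n}0.png",im[...,::-1]);print(n,cams.get_calibration(n))
E
```

```text
pics
{'clock': 0.0, 'joints': array([-1.30858872e+00,  3.00473883e-01,  1.52159349e+00, -1.48939945e-05,
        1.32073316e+00, -6.66218478e-02]), 'qd': array([-3.05407255e-04,  3.23404181e-04,  4.55124942e-04,  8.86494980e-04,
        4.98260439e-05,  5.11246754e-04]), 'effort': array([-3.70064654e-04, -5.31806552e+01, -3.52734375e+01,  7.08445231e-02,
        2.44358007e-02, -4.29990610e-05]), 'eef_pos': array([ 177.52711162, -520.27818912,  212.87956022]), 'eef_rot': array([-3.14038649e+00, -6.60173578e-05,  3.28833105e-01]), 'wrist_force': array([-0.80672621, -0.70424932, -0.20582181]), 'moment': array([-0.03496913, -0.02973192, -0.03916272]), 'finger_gap': 93.5117442568389}
scene {'vertical_fov': 43.61979417356167, 'cx': 320.8682056939705, 'cy': 241.41412947275825, 'R': array([[-0.01480208,  0.99987185, -0.00609793],
       [ 0.84412673,  0.00922713, -0.53606429],
       [-0.53593933, -0.0130823 , -0.84415513]]), 't': array([  89.5145016 , -459.55563433, 1493.93925252])}
side {'vertical_fov': 49.63040207365141, 'cx': 319.7963685511497, 'cy': 245.0091579605418, 'R': array([[-0.87261709, -0.4880008 ,  0.01986531],
       [-0.2886698 ,  0.48252098, -0.82694815],
       [ 0.39396593, -0.72734361, -0.56192715]]), 't': array([466.24903624, 241.80845881, 869.11780593])}
wrist {'vertical_fov': 71.14481203512439, 'cx': 316.3182695556085, 'cy': 239.08584686498904, 'R': array([[ 0.32276269, -0.94647881, -0.00145041],
       [-0.91969058, -0.3139888 ,  0.23575469],
       [-0.22359223, -0.07475889, -0.97181152]]), 't': array([-548.78347531,  -24.99899247,  391.41808998])}
```

View pics/scene0.png

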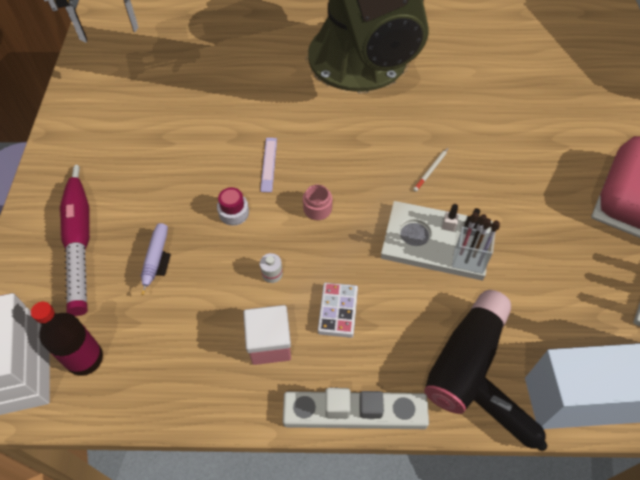

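View pics/side0.png

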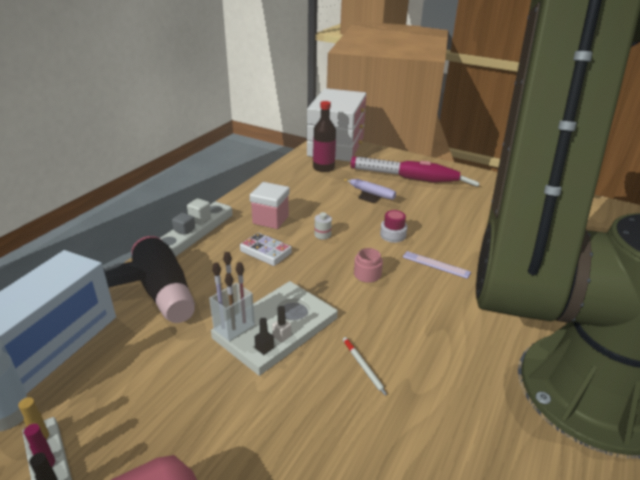

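The scene view shows the jar at (318,200), lids at (232,203), refill at (270,266), well at (414,234) and brushes at about (478,235). The side view agrees: jar (368,264), lids (394,225), refill (323,226), well (290,312).

```bash
cat > h.py <<'E'
import numpy as np,cv2
from scipy.spatial.transform import Rotation as Ro
from cell import read_state,cams
def pt(c,u,v,z):
    f=240/np.tan(np.radians(c["vertical_fov"]/2));R=np.array(c["R"]);t=np.array(c["t"])
    o=-R.T@t;d=R.T@np.array([(u-c["cx"])/f,(v-c["cy"])/f,1]);return (o+d*(z-o[2])/d[2])
def px(c,X):
    f=240/np.tan(np.radians(c["vertical_fov"]/2));p=np.array(c["R"])@X+np.array(c["t"]);return f*p[0]/p[2]+c["cx"],f*p[1]/p[2]+c["cy"]
def tool(X,s=None):
    "shift in tool axes (m) from the TCP to world X (mm)"
    s=s or read_state();return (Ro.from_euler('xyz',s["eef_rot"]).inv().apply(np.array(X)-s["eef_pos"])/1000).round(4)
def wrist(name):
    c=cams.get_calibration("wrist");im=cams.camera("wrist");cv2.imwrite(f"pics/{name}.png",im[...,::-1]);return c,im
E
python3 - <<'E'
from h import *
c=cams.get_calibration("scene");d=cams.get_calibration("side")
for n,p,z,q in(("jar",(318,192),54,(368,255)),("lid",(231,195),57,(394,217)),("refill",(270,258),60,(323,217)),("well",(414,234),10,(290,312))):
    a=pt(c,*p,z);print(n,a.round(),pt(d,*q,z).round(),tool([a[0],a[1],213]))
for p in((397,203),(381,260),(490,279),(500,218)):print(pt(c,*p,20).round())
print("file",pt(c,268,165,5).round(),"pen",pt(c,430,170,5).round(),"box",pt(c,267,325,84).round(),"case",pt(c,338,308,20).round())
w=cams.get_calibration("wrist");print("cam in tool",tool(-np.array(w["R"]).T@w["t"]))
E
```

```text
jar [462. -88.  54.] [468. -85.  54.] [ 4.091e-01 -3.171e-01  3.000e-04]
lid [ 474. -261.   57.] [ 479. -252.   57.] [ 3.641e-01 -1.495e-01  2.000e-04]
refill [ 621. -174.   60.] [ 618. -162.   60.] [ 5.313e-01 -1.843e-01  2.000e-04]
well [532. 105.  10.] [541. 107.  10.] [ 5.373e-01 -4.770e-01  5.000e-04]
[463.  73.  20.]
[599.  35.  20.]
[639. 239.  20.]
[498. 278.  20.]
file [ 353. -199.    5.] pen [364. 151.   5.] box [ 767. -169.   84.] case [702. -48.  20.]
cam in tool [ 0.0679 -0.0006 -0.1724]
```

View pics/wrist0.png

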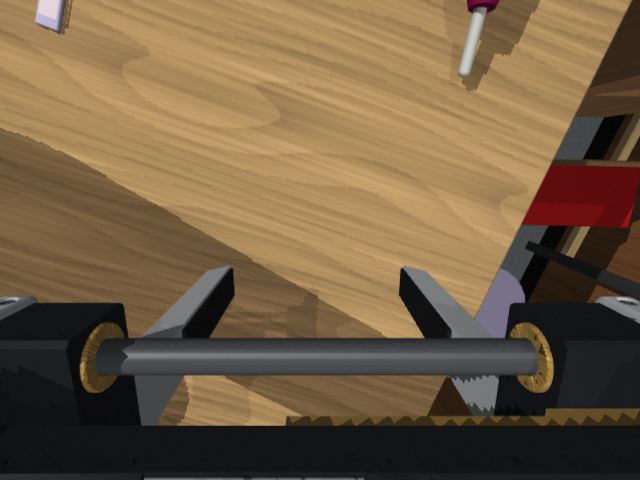

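The wrist view shows the fingertips at about row 270, (230,270) and (405,270), and nothing of interest below. I'll use a tool yaw of about 78°, with the jaws along the organiser's x, so the gripper body clears the brushes. First move is towards the jar.

```bash
python3 -m handwheel '[[0.058,-0.0375,0,-9],[0.116,-0.075,0,-18],[0.174,-0.1125,0,-27],[0.232,-0.15,0,-36],[0.29,-0.1875,0,-45]]' 0; python3 - <<'E'
from h import *
print(read_state()["eef_rot"],tool([462,-160,200]))
E
```

```text
clock: 0.78
eef_pos: [371.9, -273.3, 213.2]
eef_rot: [-3.141, -0.001, 1.119]
wrist_force: [0.6, -0.2, 0.8]
finger_gap: 94.0
[-3.14119587e+00 -6.14062756e-04  1.11915322e+00] [0.1413 0.0316 0.0133]
```

```bash
python3 -m handwheel '[[0.055,0.012,0.005,-7],[0.11,0.024,0.01,-14],[0.141,0.0316,0.013,-14],[0.141,0.0316,0.013,-14]]'; python3 - <<'E'
from h import *
c,im=wrist("w1")
print(px(c,np.array([462,-88,54])))
E
```

```text
clock: 1.27
eef_pos: [462.5, -158.8, 199.8]
eef_rot: [-3.14, -0.001, 1.366]
wrist_force: [-0.5, 0.1, -0.0]
finger_gap: 93.9
(np.float64(300.9495211773542), np.float64(157.17556304571497))
```

View pics/w1.png

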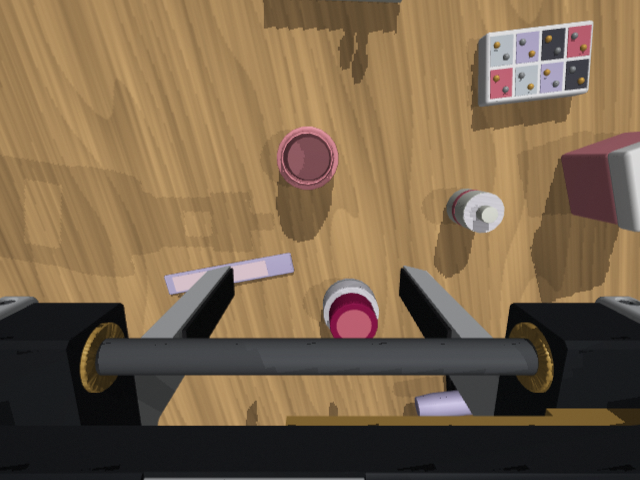

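The wrist view shows the jar's rim at (307,158), the refill spout at (487,213), the outer lid at (353,322), partly behind the bar, and the pad box and case at the right.

```bash
python3 - <<'E'
from h import *
c=cams.get_calibration("wrist");im=cv2.imread("pics/w1.png");h=cv2.cvtColor(im,cv2.COLOR_BGR2HSV)
m=cv2.inRange(h,(165,60,60),(180,255,255))|cv2.inRange(h,(0,60,60),(3,255,255))
def blob(m,x0,x1,y0,y1):
    k=np.zeros_like(m);k[y0:y1,x0:x1]=m[y0:y1,x0:x1];q=max(cv2.findContours(k,0,1)[0],key=cv2.contourArea);return cv2.minEnclosingCircle(q),cv2.fitEllipse(cv2.convexHull(q)),cv2.contourArea(q)
b=blob(m,260,350,110,200);print("jar",b);j=pt(c,*b[1][0],40);print(j,tool([j[0],j[1],45]))
E
```

```text
jar (((306.6262512207031, 157.8787841796875), 31.581857681274414), ((307.0869445800781, 157.79705810546875), (61.05097198486328, 63.02067565917969), 169.7279510498047), 2945.0)
[466.56066154 -90.67852384  40.        ] [ 0.0685 -0.0094  0.1551]
```

```bash
python3 -m handwheel '[[0.05,-0.007,0.03,0],[0.0685,-0.0094,0.07,0],[0.0685,-0.0094,0.12,0],[0.0685,-0.0094,0.165,0],[0.0685,-0.0094,0.176,0]]'; python3 -m handwheel '[[0,0,0,0],[0,0,0,0],[0,0,0,0],[0,0,0,0],[0,0,0,0]]' 1 15
```

```text
clock: 1.95
eef_pos: [465.0, -91.3, 22.3]
eef_rot: [-3.137, -0.001, 1.364]
wrist_force: [-1.0, -0.5, 1.4]
finger_gap: 93.8
clock: 2.58
eef_pos: [465.6, -91.5, 23.2]
eef_rot: [-3.138, -0.001, 1.364]
wrist_force: [-0.6, -1.4, 8.0]
finger_gap: 60.1
```

```bash
python3 -m handwheel '[[0,0,-0.03,0],[0,0,-0.08,0],[0.03,0,-0.126,0],[0.085,0.015,-0.146,0],[0.137,0.028,-0.156,0]]'; python3 -m handwheel '[[0,0,0,0]]'; python3 - <<'E'
from h import *
c,im=wrist("w2");cv2.imwrite("pics/w2.png",im[...,::-1]);np.save("w2.npy",c,allow_pickle=True);print(read_state()["finger_gap"],px(c,np.array([535,106,20])))
E
```

```text
clock: 3.2
eef_pos: [522.4, 38.1, 180.9]
eef_rot: [-3.141, -0.001, 1.363]
wrist_force: [1.2, -1.3, -1.8]
finger_gap: 60.0
clock: 3.32
eef_pos: [523.1, 40.8, 181.5]
eef_rot: [-3.142, -0.002, 1.367]
wrist_force: [-0.8, -0.1, -1.5]
finger_gap: 59.8
60.12917820822052 (np.float64(315.19546216572223), np.float64(160.4616639822616))
```

View pics/w2.png

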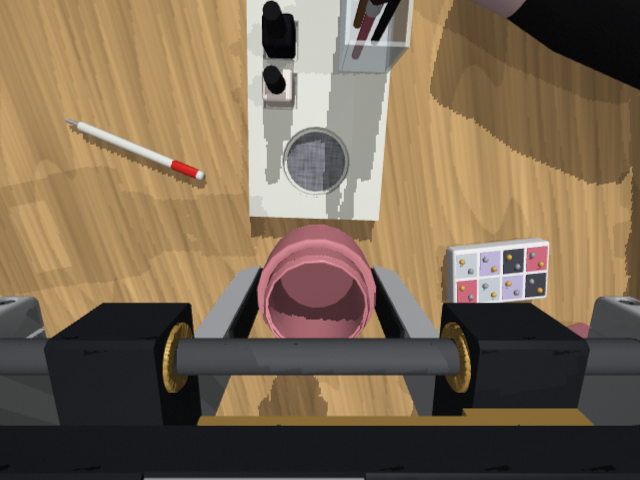

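The well ring is at about (316,160), radius 32 px. The held jar sits square between the fingers with its outline topping out at row 225. The polish bottles are at (280,30) and (278,82).

```bash
python3 - <<'E'
from h import *
c=np.load("w2.npy",allow_pickle=True).item();im=cv2.imread("pics/w2.png");g=cv2.cvtColor(im,cv2.COLOR_BGR2GRAY)
for p2 in (25,20):
  print(cv2.HoughCircles(cv2.GaussianBlur(g[110:215,255:380],(3,3),0),cv2.HOUGH_GRADIENT_ALT,1,20,param1=120,param2=.7,minRadius=26,maxRadius=36))
h=cv2.cvtColor(im,cv2.COLOR_BGR2HSV);m=cv2.inRange(h,(0,0,60),(179,60,165))
k=np.zeros_like(m);k[118:205,272:362]=m[118:205,272:362]
k=cv2.morphologyEx(k,cv2.MORPH_OPEN,np.ones((3,3)))
q=max(cv2.findContours(k,0,1)[0],key=cv2.contourArea);print(cv2.minEnclosingCircle(q),cv2.fitEllipse(cv2.convexHull(q)))
for z in(10,20):print(pt(c,*cv2.minEnclosingCircle(q)[0],z),pt(c,*cv2.fitEllipse(cv2.convexHull(q))[0],z))
# organiser edges at z=20 & yaw
# jar in gripper
s=read_state();p=s["eef_pos"];x=Ro.from_euler('xyz',s["eef_rot"]).apply([1,0,0])
for n,dz,r in(("rim",30.8,23.5),("bore",30.8,22.5),("shoulder",16.8,30),("foot",-21,30)):
    print(n,"far",px(c,p+x*r+[0,0,dz]),"centre",px(c,p+[0,0,dz]))
col=im[215:345,318].astype(int);print([(215+i,*v) for i,v in enumerate(col) if i<80 and i%2==0])
E
```

```text
[[[60.      50.      31.67674]]]
[[[60.      50.      31.67674]]]
((316.5, 156.81394958496094), 59.04899978637695) ((316.9678649902344, 150.41732788085938), (106.05094146728516, 119.3481674194336), 169.65611267089844)
[536.94827519 109.14737547  10.        ] [538.64941982 115.08593857  10.        ]
[536.93331334 109.10677473  20.        ] [538.58501473 114.87273533  20.        ]
rim far (np.float64(316.8898598414085), np.float64(265.4334482013336)) centre (np.float64(316.8208790699653), np.float64(314.10938282825157))
bore far (np.float64(316.8868204103326), np.float64(267.57820746185746)) centre (np.float64(316.8208790699653), np.float64(314.10938282825157))
shoulder far (np.float64(316.85643913607817), np.float64(243.46571298098783)) centre (np.float64(316.7769118875628), np.float64(301.4950329121305))
foot far (np.float64(316.7489450118224), np.float64(227.64736146705928)) centre (np.float64(316.6873872607539), np.float64(275.81008093277615))
[(215, np.int64(214), np.int64(224), np.int64(221)), (217, np.int64(213), np.int64(223), np.int64(220)), (219, np.int64(61), np.int64(91), n
[... 1202 characters left out ...]
 (267, np.int64(84), np.int64(78), np.int64(127)), (269, np.int64(84), np.int64(79), np.int64(127)), (271, np.int64(85), np.int64(79), np.int64(128)), (273, np.int64(83), np.int64(78), np.int64(127)), (275, np.int64(84), np.int64(79), np.int64(127)), (277, np.int64(85), np.int64(79), np.int64(128)), (279, np.int64(84), np.int64(79), np.int64(127)), (281, np.int64(84), np.int64(79), np.int64(128)), (283, np.int64(84), np.int64(78), np.int64(127)), (285, np.int64(84), np.int64(78), np.int64(128)), (287, np.int64(83), np.int64(78), np.int64(127)), (289, np.int64(85), np.int64(79), np.int64(128)), (291, np.int64(84), np.int64(79), np.int64(128)), (293, np.int64(84), np.int64(77), np.int64(127))]
```

```bash
python3 - <<'E'
from h import *
c=np.load("w2.npy",allow_pickle=True).item();im=cv2.imread("pics/w2.png");g=cv2.cvtColor(im,cv2.COLOR_BGR2GRAY)
u=cv2.resize(g[110:215,255:380],None,fx=4,fy=4,interpolation=cv2.INTER_CUBIC)
for a in(60,120,200):
  r=cv2.HoughCircles(cv2.GaussianBlur(u,(7,7),0),cv2.HOUGH_GRADIENT_ALT,1,4,param1=a,param2=.6,minRadius=104,maxRadius=144)
  if r is not None: print([(255+q[0]/4-.4,110+q[1]/4-.4,q[2]/4) for q in r[0]])
h=cv2.cvtColor(im,cv2.COLOR_BGR2HSV);m=cv2.inRange(h,(165,60,40),(179,255,255))|cv2.inRange(h,(0,60,40),(3,255,255))
for r in(250,270,285,300,320):
    x=np.where(m[r,220:420])[0]+220;print(r,x.min(),x.max(),(x.min()+x.max())/2)
s=read_state();print(s["eef_pos"])
for p in((315.1,160),(316.5,161)):
    w=pt(c,*p,20);print(w,tool([w[0],w[1],40],s))
E
```

```text
[(np.float32(314.6), np.float32(162.1), np.float32(32.974728)), (np.float32(315.35), np.float32(159.1), np.float32(33.708652)), (np.float32(312.35), np.float32(166.1), np.float32(29.854662)), (np.float32(318.6), np.float32(165.85), np.float32(30.07262)), (np.float32(315.35), np.float32(159.1), np.float32(30.74932))]
[(np.float32(314.6), np.float32(162.1), np.float32(32.974728)), (np.float32(318.6), np.float32(165.85), np.float32(30.07262)), (np.float32(316.6), np.float32(160.85), np.float32(29.510798)), (np.float32(312.35), np.float32(166.1), np.float32(34.149372)), (np.float32(312.35), np.float32(166.1), np.float32(27.930956))]
[(np.float32(314.6), np.float32(161.1), np.float32(33.013134)), (np.float32(316.6), np.float32(160.85), np.float32(29.709528)), (np.float32(312.35), np.float32(166.1), np.float32(27.890364))]
250 273 360 316.5
270 261 371 316.0
285 257 375 316.0
300 257 375 316.0
320 264 368 316.0
[522.55570797  39.42585906 181.15107154]
[534.99796558 106.44518779  20.        ] [ 0.068  -0.0014  0.1412]
[536.13537113 105.24619435  20.        ] [ 0.067  -0.      0.1412]
```

```bash
python3 - <<'E'
from h import *
W=[];P=[]
for i in range(10):
    c=cams.get_calibration("wrist");s=read_state();W.append(pt(c,315.8,160.5,20));P.append(s["eef_pos"]);cams.camera("wrist")
    if i==0: print(tool([W[0][0],W[0][1],53],s))
W=np.array(W);P=np.array(P)
print(W.mean(0),W.std(0),P.mean(0),P.std(0),s["eef_rot"])
E
```

```text
[ 0.066  -0.001   0.1282]
[534.57398449 102.68736847  20.        ] [0.20964483 0.67155548 0.        ] [522.13852539  37.70923363 180.80218098] [0.19130011 0.65747126 0.1527983 ] [-3.14059101e+00 -1.10085761e-03  1.36262765e+00]
```

```bash
python3 - <<'E'
from h import *
for i in range(3):
    c,im=wrist("w3");s=read_state()
    g=cv2.cvtColor(im,cv2.COLOR_RGB2GRAY)
    P=s["eef_pos"]
    h=cv2.cvtColor(im,cv2.COLOR_RGB2HSV);m=cv2.inRange(h,(165,60,40),(179,255,255))|cv2.inRange(h,(0,60,40),(3,255,255))
    top=np.where(m[205:300,312:321].any(1))[0][0]+205
    print(P,top)
p=P;x=Ro.from_euler('xyz',s["eef_rot"]).apply([1,0,0])
for n,dz,r in(("shoulder",16.8,30),("foot",-21,30)):print(n,px(c,p+x*r+[0,0,dz]))
print([(r,int(im[r,317,0])) for r in range(222,272,2)])
cv2.imwrite("pics/w3c.png",cv2.resize(im[100:240,240:400,::-1],None,fx=5,fy=4.2857,interpolation=cv2.INTER_CUBIC))
# radial edge of the well: pixel -> fit
cx,cy=316,162
lab=[]
for a in np.arange(0,360,5):
    rr=np.arange(24,40,.25);v=cv2.remap(g,(cx+rr*np.cos(np.radians(a))).astype('f4')[None],(cy+rr*np.sin(np.radians(a))).astype('f4')[None],1)[0].astype(float)
    v=cv2.GaussianBlur(v[None],(9,1),0)[0];i=np.argmax(np.diff(v));lab.append((cx+rr[i]*np.cos(np.radians(a)),cy+rr[i]*np.sin(np.radians(a))))
L=np.array(lab,'f4');e=cv2.fitEllipseAMS(L);print(e)
w=pt(c,*e[0],20);print(w,tool([w[0],w[1],53],s))
E
```

```text
[522.34491289  37.86747567 180.92018641] 225
[522.36360414  37.94854648 180.93712172] 225
[522.38080784  38.00990724 180.94559264] 225
shoulder (np.float64(317.4186570695353), np.float64(240.65200198072168))
foot (np.float64(317.2668992518962), np.float64(225.2704683230166))
[(222, 110), (224, 137), (226, 166), (228, 166), (230, 168), (232, 167), (234, 167), (236, 169), (238, 171), (240, 218), (242, 213), (244, 199), (246, 184), (248, 160), (250, 168), (252, 168), (254, 173), (256, 205), (258, 197), (260, 212), (262, 195), (264, 129), (266, 127), (268, 127), (270, 127)]
((315.23974609375, 156.9090576171875), (57.809539794921875, 67.9014892578125), 144.49961853027344)
[535.03249458 106.35817687  20.        ] [ 0.0693 -0.0016  0.128 ]
```

View pics/w3c.png

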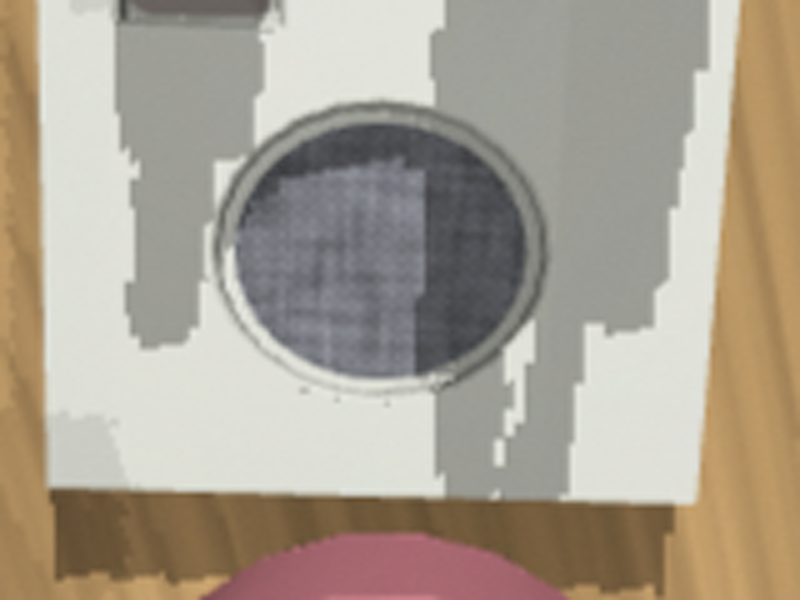

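The crop shows the well's rim spanning x 216–546 and y 100–393, so its centre is at about (315.8,157.1) in the full picture. The jar in hand shows no measurable offset.

```bash
python3 - <<'E'
from h import *
c=cams.get_calibration("wrist");s=read_state();w=pt(c,315.8,157.1,20);print(w,pt(c,315.8,158.2,10),tool([w[0],w[1],60],s),s["eef_pos"])
E
python3 -m handwheel '[[0.03,0,0.01,0],[0.055,-0.001,0.035,0],[0.0685,-0.001,0.075,0],[0.0685,-0.001,0.105,0],[0.0685,-0.001,0.121,0]]'; python3 -m handwheel '[[0,0,0,0]]'; python3 - <<'E'
from h import *
for i in range(6):
    cams.camera("side");s=read_state();print(s["eef_pos"],tool([535.4,106,53],s))
E
```

```text
[535.52916824 106.13950986  20.        ] [535.29296379 105.13318302  10.        ] [ 0.0692 -0.0011  0.121 ] [522.38080784  38.00990724 180.94559264]
clock: 4.65
eef_pos: [534.9, 105.4, 58.6]
eef_rot: [-3.139, -0.001, 1.364]
wrist_force: [0.5, -0.5, -0.8]
finger_gap: 60.1
clock: 4.78
eef_pos: [534.7, 105.3, 58.2]
eef_rot: [-3.138, -0.0, 1.363]
wrist_force: [0.2, -0.2, -1.3]
finger_gap: 60.2
[535.10752209 105.31323858  58.91921733] [0.0007 0.0002 0.0059]
[535.3910433  105.33912726  59.47685299] [ 0.0006 -0.0001  0.0065]
[535.55299188 105.39187117  59.76195178] [ 0.0006 -0.0003  0.0068]
[535.56057216 105.40404328  59.79502201] [ 0.0005 -0.0003  0.0068]
[535.47133845 105.41671132  59.6685741 ] [ 0.0005 -0.0002  0.0067]
[535.3690583  105.42031198  59.50910637] [ 0.0006 -0.0001  0.0065]
```

```bash
python3 -m handwheel '[[0.0005,0,0.006,0],[0.0005,0,0.011,0],[0.0005,0,0.015,0],[0.0005,0,0.0175,0],[0.0005,0,0.02,0]]'; python3 -m handwheel '[[0,0,0.0015,0],[0,0,0.003,0],[0,0,0.0045,0],[0,0,0.006,0],[0,0,0.006,0]]'
```

```text
clock: 5.7
eef_pos: [535.5, 105.6, 39.7]
eef_rot: [-3.14, -0.0, 1.364]
wrist_force: [-5.8, -5.6, 9.9]
finger_gap: 60.3
clock: 6.32
eef_pos: [535.5, 105.1, 34.3]
eef_rot: [-3.141, 0.0, 1.364]
wrist_force: [-3.2, -3.9, 5.8]
finger_gap: 60.1
```

```bash
python3 -m handwheel '[[0,0,0.001,0],[0,0,0.0015,0],[0,0,0.0015,0]]'; python3 -m handwheel '[[0,0,0,0],[0,0,0,0],[0,0,0,0],[0,0,0,0]]' 0;python3 -m handwheel '[[0,0,-0.05,0],[0,0,-0.1,0],[-0.03,0,-0.15,0],[-0.07,0,-0.15,0],[-0.07,0,-0.15,0]]';  python3 -m handwheel '[[0,0,0,0],[0,0,0,0]]';python3 - <<'E'
from h import *
cams.camera("side");c,im=wrist("w4");print(px(c,[535.4,105.5,64]))
cv2.imwrite("pics/w4c.png",cv2.resize(im[100:240,240:400,::-1],None,fx=5,fy=4,interpolation=cv2.INTER_CUBIC))
E
```

```text
clock: 6.7
eef_pos: [535.7, 105.2, 33.8]
eef_rot: [-3.141, 0.0, 1.364]
wrist_force: [-4.3, -0.1, 11.4]
finger_gap: 60.0
clock: 7.2
eef_pos: [535.7, 105.2, 33.7]
eef_rot: [-3.141, 0.0, 1.364]
wrist_force: [0.1, 0.3, 0.1]
finger_gap: 93.4
clock: 7.82
eef_pos: [521.2, 35.0, 184.2]
eef_rot: [3.141, 0.0, 1.361]
wrist_force: [0.0, -0.2, 0.6]
finger_gap: 93.9
clock: 8.07
eef_pos: [521.2, 35.6, 183.9]
eef_rot: [-3.142, 0.0, 1.362]
wrist_force: [-0.4, 0.3, 0.7]
finger_gap: 94.2
(np.float64(316.2628127073922), np.float64(154.45160239397686))
```

View pics/w4c.png

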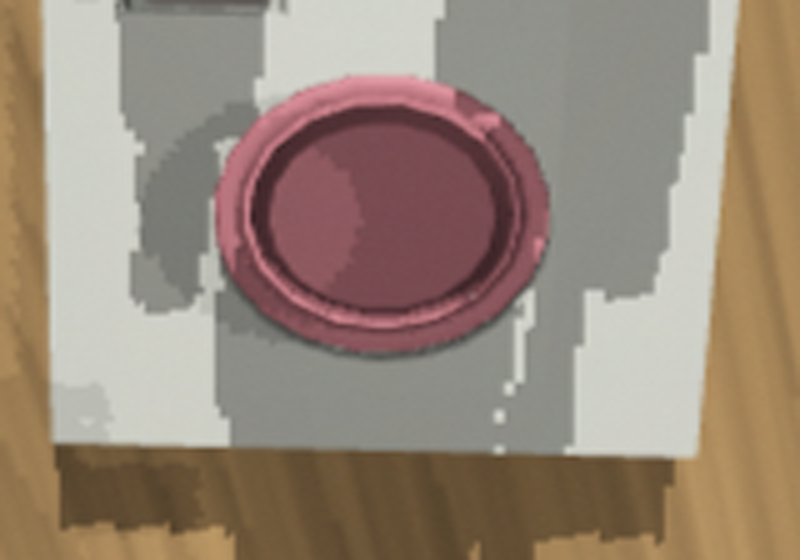

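The crop shows the jar sitting upright and concentric in the well: rim 246–523 by 103–328, centre at about (316.4,153.5) in the full picture. Next is the refill.

```bash
python3 -m handwheel '[[-0.045,0.025,-0.01,0],[-0.095,0.053,-0.01,0],[-0.145,0.081,-0.01,0],[-0.195,0.11,-0.01,0],[-0.249,0.14,-0.01,0]]';  python3 -m handwheel '[[0,0,0,0],[0,0,0,0],[0,0,0,0]]';python3 - <<'E'
from h import *
for i in range(3): cams.camera("side")
c,im=wrist("w5");s=read_state();np.save("w5.npy",c,allow_pickle=True);print(s["eef_pos"],px(c,[620,-170,60]))
cv2.imwrite("pics/w5c.png",cv2.resize(im[90:250,220:420,::-1],None,fx=4,fy=3.75,interpolation=cv2.INTER_CUBIC))
E
```

```text
clock: 8.8
eef_pos: [607.2, -238.2, 193.7]
eef_rot: [-3.141, -0.0, 1.363]
wrist_force: [0.3, 0.7, -1.1]
finger_gap: 94.5
clock: 9.18
eef_pos: [607.3, -236.7, 194.0]
eef_rot: [-3.142, -0.0, 1.365]
wrist_force: [-0.1, 1.0, 0.4]
finger_gap: 94.1
[ 607.35397644 -237.38284048  194.15130858] (np.float64(315.2787524496279), np.float64(157.98936615690556))
```

View pics/w5c.png

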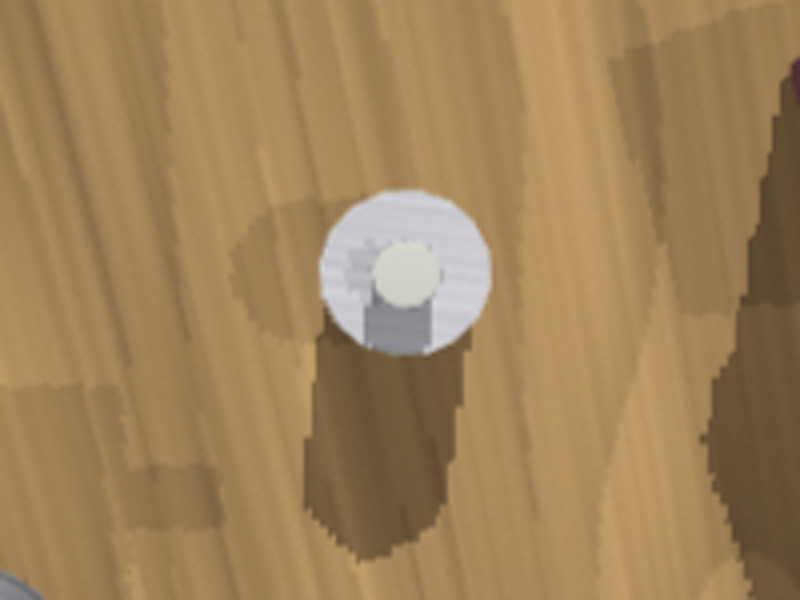

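The crop shows the spout at (407,274), which is (321.4,162.7) in the full picture, concentric with the cup, upright and with nothing near it.

```bash
python3 - <<'E'
from h import *
c=np.load("w5.npy",allow_pickle=True).item();w=pt(c,321.3,162.6,60);s=read_state();print(w,s["eef_pos"],tool([w[0],w[1],60.5],s))
E
```

```text
[ 624.42879537 -175.00809462   60.        ] [ 607.35397644 -237.38284048  194.15130858] [0.0646 0.0039 0.1336]
```

```bash
python3 -m handwheel '[[0.04,0.003,0.01,0],[0.0645,0.004,0.045,0],[0.0645,0.004,0.09,0],[0.0645,0.004,0.12,0],[0.0645,0.004,0.128,0]]' 0.3; python3 -m handwheel '[[0,0,0,0],[0,0,0,0]]'; python3 - <<'E'
from h import *
for i in range(3): cams.camera("side")
s=read_state();print(s["finger_gap"],s["eef_pos"],tool([624.4,-175,60.5],s))
E
```

```text
clock: 10.0
eef_pos: [623.8, -174.5, 64.5]
eef_rot: [-3.139, -0.0, 1.365]
wrist_force: [-0.0, -1.1, 0.9]
finger_gap: 65.9
clock: 10.25
eef_pos: [624.4, -174.7, 66.0]
eef_rot: [-3.141, -0.0, 1.365]
wrist_force: [0.4, 0.1, -0.8]
finger_gap: 65.7
65.71695434226409 [ 624.17696937 -174.68502779   65.53956459] [-0.0003  0.0003  0.005 ]
```

```bash
python3 -m handwheel '[[0,0,0.003,0],[0,0,0.005,0],[0,0,0.005,0]]'; python3 -m handwheel '[[0,0,0,0],[0,0,0,0],[0,0,0,0],[0,0,0,0],[0,0,0,0]]' 1 20; python3 -m handwheel '[[0,0,0,0],[0,0,-0.005,0],[0,0,-0.03,0],[0,0,-0.075,0],[0,0,-0.12,0]]'
```

```text
clock: 10.78
eef_pos: [624.1, -174.7, 60.3]
eef_rot: [-3.14, -0.0, 1.364]
wrist_force: [0.1, 0.9, -0.4]
finger_gap: 65.6
clock: 11.4
eef_pos: [624.1, -174.6, 60.3]
eef_rot: [-3.14, -0.0, 1.364]
wrist_force: [-0.5, 0.3, 0.2]
finger_gap: 19.0
clock: 12.02
eef_pos: [624.0, -174.6, 181.9]
eef_rot: [-3.14, -0.0, 1.364]
wrist_force: [1.2, -0.8, -1.5]
finger_gap: 15.1
```

```bash
python3 -m handwheel '[[0.04,-0.03,0,0],[0.08,-0.062,0,0],[0.12,-0.093,0,0],[0.16,-0.124,0,0],[0.186,-0.144,0,0]]'; python3 -m handwheel '[[0,0,0,0],[0,0,0,0],[0,0,0,0]]'; python3 - <<'E'
from h import *
for i in range(4): cams.camera("side")
c,im=wrist("w6");s=read_state();np.save("w6.npy",c,allow_pickle=True);print(s["finger_gap"],s["eef_pos"],px(c,[535.6,106,64]),"spout top exp",px(c,s["eef_pos"]),"cup far edge",px(c,s["eef_pos"]+[6.2,19,-12.5]))
cv2.imwrite("pics/w6c.png",cv2.resize(im[100:340,200:440,::-1],None,fx=2.5,fy=2.5,interpolation=cv2.INTER_CUBIC))
E
```

```text
clock: 12.65
eef_pos: [520.2, 38.6, 182.7]
eef_rot: [-3.141, -0.0, 1.365]
wrist_force: [0.9, -0.5, -0.5]
finger_gap: 15.1
clock: 13.02
eef_pos: [520.6, 37.8, 182.7]
eef_rot: [-3.141, -0.0, 1.364]
wrist_force: [-0.5, -0.7, -1.1]
finger_gap: 14.7
15.15499071917037 [520.29541922  38.23800034 182.55382826] (np.float64(318.35897461013604), np.float64(156.6042124358741)) spout top exp (np.float64(317.21282905458116), np.float64(286.4601869512816)) cup far edge (np.float64(321.0230508441086), np.float64(245.55684211662484))
```

View pics/w6c.png

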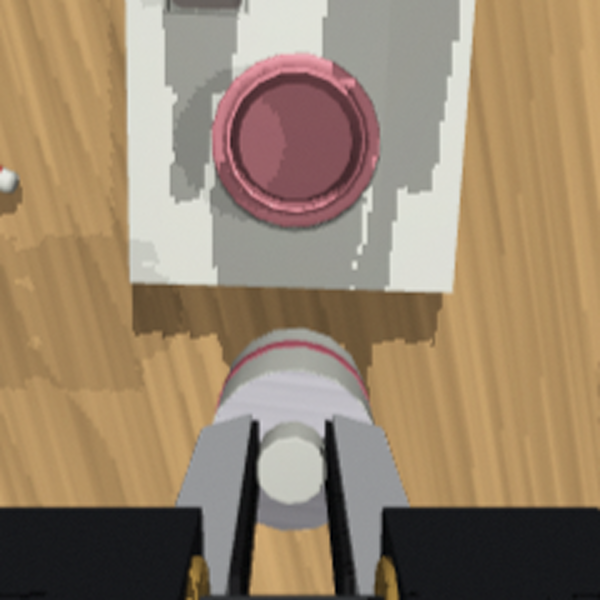

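The crop shows the cup held upright, with the spout at (316.7,287.4) in the full picture against an expected (317.2,286.5). The jar's body outline is centred at (317.9,155.7).

```bash
python3 - <<'E'
from h import *
c=np.load("w6.npy",allow_pickle=True).item();s=read_state();w=pt(c,317.9,155.7,50);print(w,pt(c,318.4,155.3,64),pt(c,316.7,287.4,s["eef_pos"][2]),s["eef_pos"]);print(tool([w[0],w[1],86],s))
E
```

```text
[535.43782779 106.8761669   50.        ] [535.85053659 107.03632019  64.        ] [519.90840091  37.75848534 182.55382826] [520.29541922  38.23800034 182.55382826]
[0.0703 0.0009 0.0966]
```

```bash
python3 -m handwheel '[[0.03,0,0,0],[0.06,0.001,0.01,0],[0.0703,0.001,0.03,0],[0.0703,0.001,0.046,0],[0.0703,0.001,0.05,0]]'; python3 -m handwheel '[[0,0,0,0],[0,0,0,0]]'; python3 - <<'E'
from h import *
P=[]
for i in range(4): cams.camera("side");P.append(read_state()["eef_pos"])
print(np.round(P,1),tool([535.5,106.8,126]))
E
```

```text
clock: 13.9
eef_pos: [535.2, 106.3, 131.6]
eef_rot: [-3.139, 0.0, 1.365]
wrist_force: [-0.1, -0.8, 0.2]
finger_gap: 14.9
clock: 14.15
eef_pos: [535.4, 106.0, 132.2]
eef_rot: [-3.14, 0.0, 1.364]
wrist_force: [-0.5, 0.5, -0.9]
finger_gap: 14.7
[[535.4 106.1 132.2]
 [535.4 106.1 132.1]
 [535.4 106.2 132. ]
 [535.3 106.2 131.9]] [0.0006 0.0001 0.0059]
```

```bash
python3 -m handwheel '[[0.0006,0,0.004,0],[0.0006,0,0.008,0],[0.0006,0,0.012,0],[0.0006,0,0.017,0],[0.0006,0,0.022,0]]'; python3 -m handwheel '[[0,0,0.006,0],[0,0,0.012,0],[0,0,0.018,0],[0,0,0.023,0],[0,0,0.027,0]]'; python3 -m handwheel '[[0,0,0,0]]'
```

```text
clock: 14.98
eef_pos: [535.4, 106.8, 109.5]
eef_rot: [-3.139, 0.0, 1.364]
wrist_force: [-0.2, -0.0, -0.9]
finger_gap: 14.5
clock: 15.6
eef_pos: [535.3, 106.8, 82.2]
eef_rot: [-3.139, 0.0, 1.364]
wrist_force: [-0.3, -0.4, -1.0]
finger_gap: 15.1
clock: 15.72
eef_pos: [535.2, 106.8, 81.9]
eef_rot: [-3.139, 0.0, 1.364]
wrist_force: [-0.5, -0.5, -0.1]
finger_gap: 14.9
```

No contact so far and the cup is inside the bore. It should touch the floor at TCP z of about 74.3.

```bash
python3 -m handwheel '[[0,0,0.0025,0],[0,0,0.005,0],[0,0,0.006,0],[0,0,0.007,0],[0,0,0.0075,0]]'; python3 -m handwheel '[[0,0,0.0005,0],[0,0,0.001,0]]'
```

```text
clock: 16.35
eef_pos: [535.2, 106.8, 74.4]
eef_rot: [-3.139, 0.0, 1.364]
wrist_force: [0.5, 0.2, -0.9]
finger_gap: 15.2
clock: 16.6
eef_pos: [535.6, 106.8, 74.1]
eef_rot: [-3.14, 0.0, 1.364]
wrist_force: [-1.3, -0.6, 9.2]
finger_gap: 15.3
```

```bash
python3 -m handwheel '[[0,0,0,0],[0,0,0,0],[0,0,0,0],[0,0,0,0]]' 0; python3 -m handwheel '[[0,0,-0.03,0],[0,0,-0.07,0],[0,0,-0.115,0],[-0.04,0.002,-0.12,0],[-0.095,0.004,-0.12,0]]'; python3 -m handwheel '[[-0.06,0.003,0,0],[-0.12,0.005,0,0],[-0.18,0.0075,0,0],[-0.24,0.01,0,0],[-0.3,0.0125,0,0]]'; python3 -m handwheel '[[-0.045,0.002,0,0],[-0.045,0.002,0,0],[-0.045,0.002,0,0],[-0.045,0.002,0,0]]'; python3 - <<'E'
from h import *
for i in range(4): cams.camera("side")
c,im=wrist("w7");s=read_state();np.save("w7.npy",c,allow_pickle=True);print(s["finger_gap"],s["eef_pos"],px(c,[477,-257,57]))
cv2.imwrite("pics/w7c.png",cv2.resize(im[90:250,220:420,::-1],None,fx=4,fy=3.75,interpolation=cv2.INTER_CUBIC))
E
```

```text
clock: 17.1
eef_pos: [535.6, 106.8, 74.0]
eef_rot: [-3.14, 0.0, 1.364]
wrist_force: [0.2, 0.8, 0.6]
finger_gap: 51.8
clock: 17.73
eef_pos: [520.2, 12.5, 194.7]
eef_rot: [-3.141, -0.0, 1.366]
wrist_force: [0.6, -0.5, -0.1]
finger_gap: 93.9
clock: 18.35
eef_pos: [470.9, -285.6, 194.7]
eef_rot: [3.142, -0.0, 1.366]
wrist_force: [0.5, 0.7, 0.6]
finger_gap: 94.2
clock: 18.85
eef_pos: [464.1, -329.1, 194.8]
eef_rot: [3.141, -0.0, 1.368]
wrist_force: [-0.4, -0.8, 0.1]
finger_gap: 93.7
93.81713073545235 [ 463.9684011  -329.64373918  194.84714766] (np.float64(314.6771436200152), np.float64(151.93310648338235))
```

View pics/w7c.png

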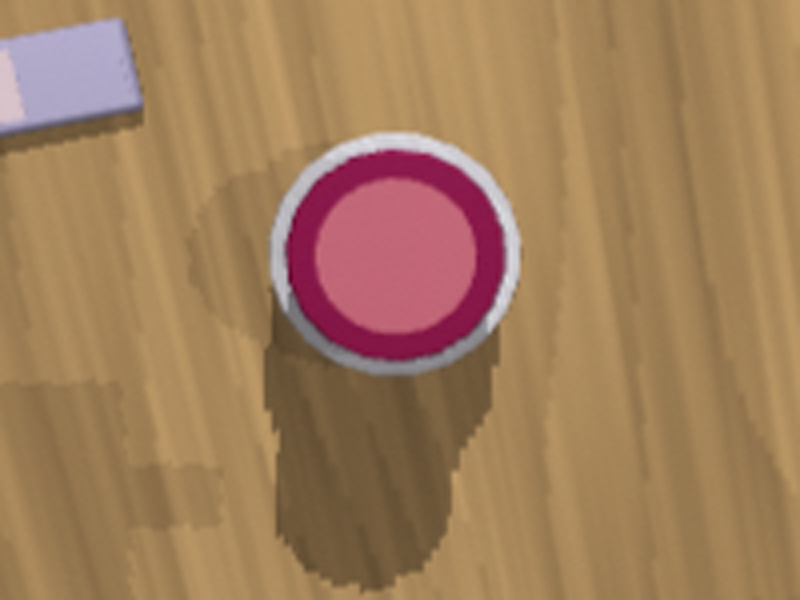

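The crop shows the lid stack centred at (395,254.5), which is (318.4,157.5) in the full picture. The magenta cap is concentric on it and the nail file is clear at the upper left.

```bash
python3 - <<'E'
from h import *
c=np.load("w7.npy",allow_pickle=True).item();s=read_state();w=pt(c,318.4,157.5,29);v=pt(c,318.6,157.9,57);print(w,v,s["eef_pos"]);print(tool([*((w+v)/2)[:2],14],s))
E
```

```text
[ 479.4719038  -262.43252216   29.        ] [ 479.39759071 -262.79633175   57.        ] [ 463.9684011  -329.64373918  194.84714766]
[0.0688 0.0016 0.1809]
```

```bash
python3 -m handwheel '[[0.04,0.001,0.01,0],[0.0688,0.0016,0.05,0],[0.0688,0.0016,0.1,0],[0.0688,0.0016,0.145,0],[0.0688,0.0016,0.17,0]]'; python3 -m handwheel '[[0,0,0,0],[0,0,0,0],[0,0,0,0]]'; python3 - <<'E'
from h import *
cams.camera("side");print(read_state()["eef_pos"],tool([479.4,-262.6,14]))
E
```

```text
clock: 19.73
eef_pos: [478.8, -261.9, 22.7]
eef_rot: [-3.14, -0.001, 1.368]
wrist_force: [0.9, 0.2, -0.1]
finger_gap: 94.2
clock: 20.1
eef_pos: [479.4, -262.2, 24.0]
eef_rot: [3.142, -0.0, 1.368]
wrist_force: [0.2, 0.1, -0.1]
finger_gap: 93.9
[ 479.3498206  -262.14265862   23.89005187] [-0.0004  0.0001  0.0099]
```

```bash
python3 -m handwheel '[[0,0,0.005,0],[0,0,0.0095,0],[0,0,0.0095,0]]'; python3 -m handwheel '[[0,0,0,0],[0,0,0,0],[0,0,0,0],[0,0,0,0],[0,0,0,0]]' 1 20;python3 -m handwheel '[[0,0,0,0],[0,0,-0.005,0],[0,0,-0.02,0],[0,0,-0.04,0],[0,0,-0.065,0]]'; python3 -m handwheel '[[0,0,-0.03,0],[0,0,-0.065,0],[0,0,-0.09,0],[0,0,-0.105,0],[0,0,-0.11,0]]'
```

```text
clock: 20.52
eef_pos: [479.1, -262.0, 13.9]
eef_rot: [-3.141, -0.0, 1.368]
wrist_force: [-0.5, -1.4, 0.4]
finger_gap: 94.1
clock: 21.15
eef_pos: [479.2, -262.0, 14.0]
eef_rot: [-3.141, -0.0, 1.368]
wrist_force: [0.6, 0.4, 0.6]
finger_gap: 61.8
clock: 21.78
eef_pos: [479.2, -262.1, 80.5]
eef_rot: [-3.141, -0.0, 1.368]
wrist_force: [-0.1, 0.5, -0.9]
finger_gap: 61.6
clock: 22.4
eef_pos: [479.3, -262.1, 191.3]
eef_rot: [3.141, -0.0, 1.368]
wrist_force: [-0.2, 0.1, -1.4]
finger_gap: 61.4
```

```bash
python3 -m handwheel '[[0.01,-0.001,0,0],[0.03,-0.002,0,0],[0.06,-0.004,0,0],[0.095,-0.006,0,0],[0.13,-0.008,0,0]]'; python3 -m handwheel '[[0.035,-0.002,0,0],[0.07,-0.005,0,0],[0.105,-0.007,0,0],[0.135,-0.009,0,0],[0.155,-0.0105,0,0]]'; python3 -m handwheel '[[0.01,-0.0005,0,0],[0.015,-0.0005,0,0],[0.015,-0.0005,0,0],[0.015,-0.0005,0,0]]'; python3 - <<'E'
from h import *
for i in range(4): cams.camera("side")
c,im=wrist("w8");s=read_state();np.save("w8.npy",c,allow_pickle=True);p=s["eef_pos"];x=Ro.from_euler('xyz',s["eef_rot"]).apply([1,0,0])
print(s["finger_gap"],p,"jar exp",px(c,[535.5,106.4,64]),"cap top",px(c,p+[0,0,43]),"lid far rim top",px(c,p+x*31+[0,0,15]),"cap far",px(c,p+x*25+[0,0,43]),"lid bottom far",px(c,p+x*31+[0,0,-14]))
cv2.imwrite("pics/w8c.png",cv2.resize(im[100:340,200:440,::-1],None,fx=2.5,fy=2.5,interpolation=cv2.INTER_CUBIC))
E
```

```text
clock: 23.02
eef_pos: [497.5, -130.8, 190.7]
eef_rot: [-3.141, -0.0, 1.368]
wrist_force: [0.8, -0.1, -0.6]
finger_gap: 61.5
clock: 23.65
eef_pos: [517.8, 25.6, 190.1]
eef_rot: [-3.14, -0.0, 1.37]
wrist_force: [-0.0, -1.0, -1.3]
finger_gap: 61.6
clock: 24.15
eef_pos: [520.3, 39.9, 190.1]
eef_rot: [-3.14, -0.0, 1.369]
wrist_force: [0.8, -0.1, -0.8]
finger_gap: 61.7
62.04369181003039 [520.31392223  40.12244896 190.11856999] jar exp (np.float64(319.0598966338381), np.float64(158.45602456692177)) cap top (np.float64(317.4321400151171), np.float64(324.4421349653233)) lid far rim top (np.float64(317.385600299407), np.float64(237.81407568707237)) cap far (np.float64(317.46583626891385), np.float64(268.2055234862204)) lid bottom far (np.float64(317.32046963855873), np.float64(225.95438510089969))
```

View pics/w8c.png

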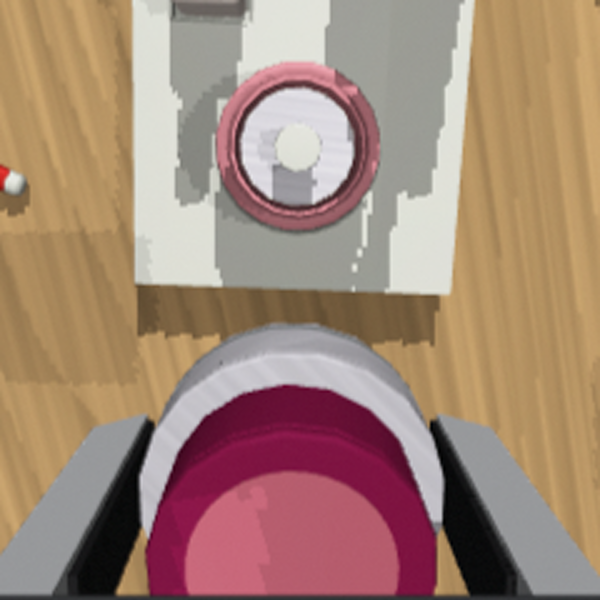

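The crop shows the refill seated, with its spout centred at (319,158.6) in the full picture. The lid stack is held square with the cap on it, about 1.4 mm back along tool x (rows 228.6 and 240.2 against 226 and 237.8 expected), and I'll correct for that.

```bash
python3 - <<'E'
from h import *
print(tool([535.8,107.5,100]))
E
python3 -m handwheel '[[0.015,0,0.005,0],[0.04,0.001,0.02,0],[0.06,0.0015,0.045,0],[0.069,0.0015,0.07,0],[0.069,0.0015,0.085,0]]'; python3 -m handwheel '[[0,0,0,0],[0,0,0,0],[0,0,0,0]]'; python3 - <<'E'
from h import *
P=[]
for i in range(4): cams.camera("side");P.append(read_state()["eef_pos"])
print(np.round(P,1),tool([535.8,107.5,84]))
E
```

```text
[0.0691 0.0019 0.0901]
clock: 25.02
eef_pos: [535.0, 108.6, 103.6]
eef_rot: [-3.138, 0.0, 1.37]
wrist_force: [-0.2, 0.4, -0.4]
finger_gap: 61.7
clock: 25.4
eef_pos: [535.4, 108.4, 104.5]
eef_rot: [-3.14, -0.0, 1.37]
wrist_force: [0.6, 0.0, -1.6]
finger_gap: 62.0
[[535.3 108.4 104.3]
 [535.3 108.4 104.2]
 [535.2 108.5 104.1]
 [535.1 108.5 104. ]] [-0.0008  0.0009  0.02  ]
```

```bash
python3 -m handwheel '[[-0.0008,0.0007,0.005,0],[-0.0008,0.0007,0.011,0],[-0.0008,0.0007,0.016,0],[-0.0008,0.0007,0.02,0],[-0.0008,0.0007,0.021,0]]'; python3 -m handwheel '[[0,0,0.002,0],[0,0,0.004,0],[0,0,0.006,0],[0,0,0.008,0],[0,0,0.01,0]]'
```

```text
clock: 26.22
eef_pos: [535.5, 107.6, 82.6]
eef_rot: [-3.138, 0.0, 1.37]
wrist_force: [0.1, -0.2, -0.4]
finger_gap: 61.5
clock: 26.85
eef_pos: [535.5, 107.6, 72.5]
eef_rot: [-3.138, 0.0, 1.37]
wrist_force: [-0.5, 0.4, -0.7]
finger_gap: 61.4
```

Force-free and over the neck by about 5 mm. I'll continue down to about 64.

```bash
python3 -m handwheel '[[0,0,0.002,0],[0,0,0.004,0],[0,0,0.006,0],[0,0,0.0075,0],[0,0,0.008,0]]'; python3 -m handwheel '[[0,0,0.0005,0],[0,0,0.001,0]]'
```

```text
clock: 27.48
eef_pos: [535.4, 107.6, 64.4]
eef_rot: [-3.138, 0.0, 1.37]
wrist_force: [-0.6, -0.0, -1.5]
finger_gap: 61.8
clock: 27.72
eef_pos: [535.5, 107.6, 63.9]
eef_rot: [-3.139, -0.0, 1.37]
wrist_force: [-3.4, -0.5, 9.6]
finger_gap: 61.7
```

```bash
python3 -m handwheel '[[0,0,0,0],[0,0,0,0],[0,0,0,0],[0,0,0,0],[0,0,0,0]]' 0; python3 -m handwheel '[[0,0,-0.01,0],[0,0,-0.02,0],[0,0,-0.027,0],[0,0,-0.028,0],[0,0,-0.028,0]]'; python3 -m handwheel '[[0,0,0,0]]'; python3 - <<'E'
from h import *
im=cams.camera("scene");c=cams.get_calibration("scene");cv2.imwrite("pics/s9.png",im[...,::-1]);s=read_state();print(s["eef_pos"],s["finger_gap"])
E
```

```text
clock: 28.35
eef_pos: [535.6, 107.6, 63.9]
eef_rot: [-3.139, -0.0, 1.37]
wrist_force: [-0.1, -0.2, -0.6]
finger_gap: 93.9
clock: 28.98
eef_pos: [535.5, 107.6, 91.8]
eef_rot: [-3.138, 0.0, 1.37]
wrist_force: [-0.7, 0.3, -0.5]
finger_gap: 93.9
clock: 29.1
eef_pos: [535.4, 107.5, 91.5]
eef_rot: [-3.138, 0.0, 1.37]
wrist_force: [-1.2, 0.7, -0.4]
finger_gap: 93.7
[535.40373561 107.56522018  91.55257466] 93.88666929346759
```

```bash
python3 -m handwheel '[[0,0,0,0],[0,0,0,0],[0,0,0,0],[0,0,0,0],[0,0,0,0]]' 1 8; python3 -m handwheel '[[0,0,0,0],[0,0,0,0],[0,0,0,0]]';  python3 -m handwheel '[[0,0,-0.002,0],[0,0,-0.005,0],[0,0,-0.01,0],[0,0,-0.018,0],[0,0,-0.03,0]]'; python3 -m handwheel '[[0,0,-0.02,0],[0,0,-0.045,0],[0,0,-0.065,0],[0,0,-0.075,0],[0,0,-0.08,0]]'; python3 -m handwheel '[[0,0,0,0],[0,0,0,0],[0,0,0,0],[0,0,0,0]]'; python3 - <<'E'
from h import *
for i in range(5):side=cams.camera("side")
w=cams.camera("wrist");s=read_state();print(s["eef_pos"],s["finger_gap"],s["qd"])
c=cams.get_calibration("side");u,v=map(int,px(c,[535,106,110]));print(u,v)
a=cv2.resize(side[max(0,v-100):v+100,u-67:u+66],(400,600),interpolation=cv2.INTER_CUBIC)
cv2.imwrite("pics/end.png",np.hstack([a,cv2.resize(w[90:390,220:420],(400,600))])[...,::-1])
E
```

```text
clock: 29.78
eef_pos: [535.4, 107.6, 91.6]
eef_rot: [-3.138, 0.0, 1.37]
wrist_force: [0.0, 0.4, 0.3]
finger_gap: 50.0
clock: 30.15
eef_pos: [535.4, 107.6, 91.6]
eef_rot: [-3.138, 0.0, 1.37]
wrist_force: [-0.5, 0.1, 0.8]
finger_gap: 50.0
clock: 30.78
eef_pos: [535.5, 107.5, 122.2]
eef_rot: [-3.138, 0.0, 1.37]
wrist_force: [-0.0, 1.1, 0.1]
finger_gap: 49.9
clock: 31.4
eef_pos: [535.8, 107.5, 202.7]
eef_rot: [-3.138, 0.0, 1.37]
wrist_force: [-0.1, -1.4, -0.9]
finger_gap: 49.9
clock: 31.9
eef_pos: [535.7, 107.5, 202.4]
eef_rot: [-3.138, 0.0, 1.37]
wrist_force: [0.4, 0.1, -0.1]
finger_gap: 49.8
[535.74898837 107.50405548 202.66675828] 49.495501158074404 [-1.66563655e-03 -3.36155540e-05 -2.00960755e-03  6.45242562e-04
  1.59167129e-03 -4.70806862e-04]
292 271
```

View pics/end.png

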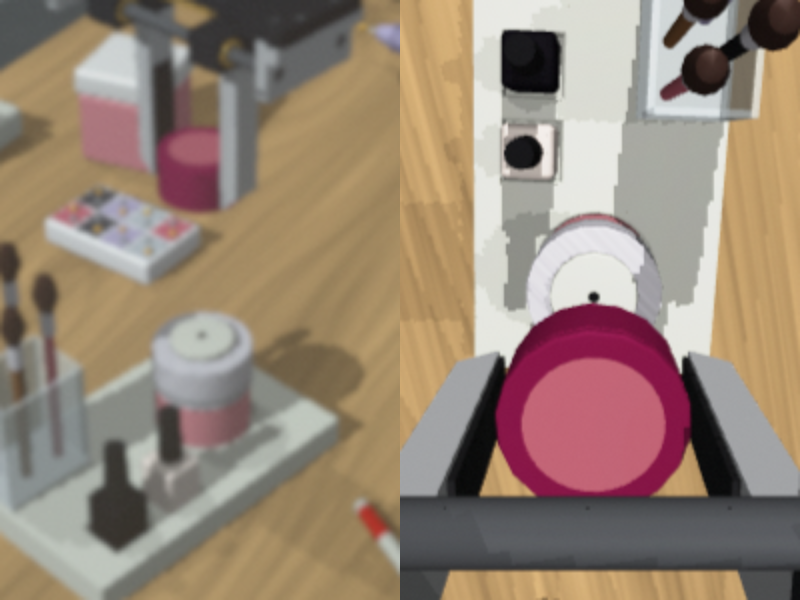

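The end picture shows the inner lid seated flat on the jar with its white plate exposed. The magenta cap is held upright about 110 mm above its seat, the gripper is clear of everything else, and the bottles, brushes and case look unmoved.

```bash
python3 -c "from cell import manip;print(manip.sign_off())"
```

```text
the job is handed in; nothing more can be done
None
```

The jar is assembled in the organiser's well and the job is handed in. It took about 32 s of the 72 s allowed. I finished holding the magenta outer lid upright, about 110 mm above its seat. Sign-off gives no verdict, so this rests on my own checks.

- **Placing the parts:** I set the jar in the well, then the refill in the jar, then the two lids together on the neck. The highest wrist force I read was about 13 N, as the jar went into the well. The refill and the lids each met the bottom at about 10 N, at the heights I expected.
- **Last checks:** The final picture shows the inner lid level and seated, and the fingers touching only the outer lid. The finger gap was 49.5–50 mm on the 50 mm lid, held with 8 N, and the joints were still. The bottles, brushes, stone case and pad box look unmoved.
- **Where measurements disagreed:** Jar and well positions differed by about 1 mm between pictures, and the lids sat about 1.4 mm off along the pads. I corrected for that, and the parts went in without binding. The first well measurement was off because the arm was still settling, so I took it again.
- **Not checked:** I did not measure how far the inner lid's centre is from the jar's in the last picture. I also did not check the nail file, the drill or all of the pen at the end, although the arm never went near them low down.

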